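# Load the workpiece frame and stack the next frame on it

## Robot

A 7-joint arm with a two-finger parallel gripper is mounted at the origin on the work surface. World frame = base frame: x ahead of the robot, y to its left, z up, the work surface at z = 0. Lengths are in m, angles in rad, forces in N, time in s.
With the tool pointing down it reaches from about 0.425 to 1.025 m from the base axis. Payload 9.4 kg.
Tool frame: the origin (TCP) lies between the finger pads; the fingertips stand 19 mm ahead of it and the grasp point (between the pads) is the TCP; z points along the fingers, x is the direction in which the jaws open and shut, and the axes are right-handed (so a half turn about z gives the same grasp; the last joint's range is limited). The gripper opens to 93 mm and grips with 3 to 60 N. Pads are 15 mm wide; open, the fingers measure 128 mm over their backs; the gripper's body (75 mm by 188 mm) begins 65 mm behind the grasp point.
Start: joints at [-1.212, 0.599, -0.003, 1.599, 0.002, 0.943, -0.08], TCP at [0.306, 0.657, 0.238] pointing down, gripper open.
Joint ranges: [-2.57, 2.57], [-0.35, 1.97], [-1.29, 1.29], [0.11, 2.56], [-1.05, 4.19], [0.11, 1.86], [-2.63, 2.63]. Speed limits (rad/s): [2.22, 2.22, 3.01, 3.01, 3.14, 3.14, 3.14].

## Interface

Orientations are given as a unit quaternion [w, x, y, z].
In Python, from workcell import manip, optics, finish_job gives the robot as it stands.
- The arm moves only by the shell command python3 -m creep 'ROWS' [FORCE]. ROWS is JSON, one flat list of numbers, 7 for each row, row after row: the shift along the tool's x, y, z in mm, then the turn, a rotation vector about the tool's x, y, z in degrees, then the opening, from 0 (shut) to 1 (fully open). In form: [dx, dy, dz, ax, ay, az, grip, dx, dy, dz, ax, ay, az, grip, ...]. A call has 1 to 12 rows; each row is the pose to reach, as a shift and turn from the pose measured when the call began, along the tool's axes at that moment; what a row does not reach only later rows make up. A row lasts 1/8 s, in which the tool goes at most 62.5 mm and 10.7 degrees, less where a joint would pass 70% of its speed; a pose out of reach is approached as far as the arm can. A call with a gripper value outside its range is refused whole. The fingers move at their own pace and stop on an object; FORCE is the grip in N (left out, the last holds). Time passes only in rows, so rows that repeat a pose let the fingers close. It gives the time, the measured TCP pose, the force and the opening at its end, in the units of the state.
- manip.get_obs(): the state, without advancing time (a new reading comes with each control period).
- optics.capture(name): name is "side" or "top"; returns a dict with "color" (420x560x3 uint8, blue, green, red), "z_map" (420x560 float32, m along the optical axis (not along the pixel's ray), 0 where there is no reading), "mtx" (3x3 intrinsics, pixels), "extrinsics" (4x4, takes a point from camera to world coordinates). Camera axes: x right, y up, looking along -z (the intrinsics and any distortion apply to the point x, -y, -z); pixel columns grow to the right and rows downward; lengths in m; the calibration is good to about 2 mm. A picture is of the moment at which its call begins.
- finish_job(): hands the job in, once; it reports no verdict.
Trained networks look in a picture, given as the dict that the camera call returned (one of the last four; its "shot" number tells which), for a name from the list of things; names that differ only in an ending like _2 or _b are one class to them, and where a whole thing is asked for, a point or a joint stands for the part that bears it (a point fixed in the world has none). Each returns a list of dicts, best first, with "confidence" (0 to 1); they miss things now and then, are a little off and sometimes report something else, mostly with a low value. They report only what shows in the picture. A call takes as long as a camera call.
- optics.look_for(picture, name): "point" ([column, row] as shares, 0 to 1, of the picture: columns of its width, rows of its height, amid what is visible of it).
The state is a dict: "t": time; "q": joint angles; "dq": joint speeds; "effort": joint torques, N m; "tcp_pos": TCP position; "eef_rot": TCP orientation; "wrist_force": force on the tool from outside, world axes, zero at the start; "wrist_torque": the same for the moment, N m; "width": opening from 0.0 (shut) to 1.0 (fully open).
Only numpy, scipy, OpenCV 4.12 (cv2) and the standard library are available. Lean on these libraries where they do the work, as an engineer would, in place of code of your own. Each camera call takes 0.05 s, during which the arm holds its last target. There are 200 camera calls.

## Task

Set each of the three machined parts upright into the black nest on the lower frame whose outline matches its base, sitting flat on the nest's floor. Then pick up the empty upper frame by its cross handle and stack it over them, squarely, with its four corner posts fully down in the lower frame's corner sockets.

Things in the scene. Friction and masses are not known exactly. Their poses are not given: they have to be found in the camera images.
- cap_mid (a point): Loose aluminium bearing cap, 0.2 to 0.33 kg: round base 64 mm across, 14 mm thick, with a round boss 30 mm across on top. Height 54 mm; this point is half-way up its axis (27 mm over the underside), z up. Grip the boss about 12 mm over this point, fingertips above the base's top (13 mm under it).
- saddle_mid (a point): Loose aluminium block, 0.28 to 0.46 kg: square base 58 x 58 x 14 mm with a boss on top, 44 mm along its x, 26 mm along its y; four black bolt heads on the base. Height 54 mm; this point is half-way up its axis (27 mm over the underside), z up. Grip the boss across y about 12 mm over this point, fingertips above the base's top (13 mm under it).
- clamp_mid (a point): Loose aluminium clamp bar, 0.2 to 0.33 kg: oblong base 86 mm (x) by 32 mm (y) by 14 mm with a boss on top, 30 mm along x, 26 mm along y; a black disc near each end. Height 54 mm; this point is half-way up its axis (27 mm over the underside), z up. Grip the boss across y about 12 mm over this point, fingertips above the base's top (13 mm under it).
- nest_round: Black round nest for the cap. Fixed on the lower frame, in one of its three places; inside 74 mm across. Floor 4 mm thick, wall 4 mm thick rising to 14 mm (10 mm over the floor). Origin: centre of its underside, on the lower frame's top face; axes parallel to that frame's.
- nest_square: Black square nest for the square block. Fixed on the lower frame, in one of its three places; inside 68 x 68 mm. Floor 4 mm thick, wall 4 mm thick rising to 14 mm (10 mm over the floor). Origin: centre of its underside, on the lower frame's top face; axes parallel to that frame's.
- nest_bar: Black oblong nest for the clamp bar. Fixed on the lower frame, in one of its three places; inside 96 mm along x, 42 mm along y. Floor 4 mm thick, wall 4 mm thick rising to 14 mm (10 mm over the floor). Origin: centre of its underside, on the lower frame's top face; axes parallel to that frame's.
- lower_frame: Fixed aluminium plate 116 mm (x) by 324 mm (y), 12 mm thick; nests in a row along its y at -86, 0, +86 mm; four square steel corner sockets centred at x +-42, y +-146 mm, inside 20 x 20 mm, floor 15 mm and rim 29 mm over the table. Origin: centre of its underside, on the table; z up.
- upper_handle (a point): Centre of the upper frame's dark cross handle: 98 mm along x, 14 mm along y (grip across it), 20 mm high, 97 mm over the feet. Loose frame, 0.4 to 0.65 kg, 112 x 320 mm (long in y), rails 75 to 87 mm up, on four 14 mm square posts at x +-42, y +-146 mm, feet tapering to 8 mm. Either way round. Stacked, this point is 112 mm over the lower frame's origin.

How it is judged:
By the outcome, as a careful person would: the job done as asked, in the order asked, and still so for the second after the job is handed in, with the robot touching nothing.
It also fails if it takes over 120 s, if anything falls off the work surface, if the arm or the gripper's body presses on something with over 40 N, if the wrist force passes 120 N, or if a joint passes its speed limit or range.

## Working session

There is one attempt and no reset: what is moved stays moved. The work goes in short steps, Python scripts to look and compute and a shell command to move; the robot and the scene stay as the last step left them, time stands still between calls to the robot, and variables do not carry over. Pictures are saved under pics/ and viewed, on a budget of 14 in all, crops included, one or two more only if the job needs it, and the job is handed in when it is done.

```bash
mkdir -p pics; ls
cat > h.py <<'E'
import numpy as np, cv2
from scipy.spatial.transform import Rotation as R
from workcell import manip, optics, finish_job
def Rq(q): return R.from_quat([q[1],q[2],q[3],q[0]])
def cloud(p):
    z=p["z_map"]; h,w=z.shape; K=p["mtx"]; T=np.array(p["extrinsics"])
    u,v=np.meshgrid(np.arange(w),np.arange(h))
    c=np.stack([(u-K[0][2])/K[0][0]*z,-(v-K[1][2])/K[1][1]*z,-z],-1)
    P=c@T[:3,:3].T+T[:3,3]; P[z<=0]=np.nan
    return P
def st():
    o=manip.get_obs(); r=Rq(o["eef_rot"])
    print("t",round(o["t"],2),"tcp",np.round(o["tcp_pos"],4),"w",round(o["width"],3),"F",np.round(o["wrist_force"],1))
    print("Rx",np.round(r.as_matrix()[:,0],4),"Ry",np.round(r.as_matrix()[:,1],4),"Rz",np.round(r.as_matrix()[:,2],4))
    return o,r
E
python3 - <<'E'
from h import *
st()
for n in ["top","side"]:
    p=optics.capture(n); cv2.imwrite(f"pics/{n}0.png",p["color"]); np.savez(f"{n}0.npz",P=cloud(p),c=p["color"])
    print(n,np.round(p["extrinsics"],3).tolist(),np.round(p["mtx"],1).tolist(),[k for k in p], p.get("distortion"))
    P=cloud(p)
    for k in ["cap_mid","saddle_mid","clamp_mid","nest_round","nest_square","nest_bar","lower_frame","upper_handle"]:
        for d in optics.look_for(p,k)[:2]:
            c,r=d["point"]; u,v=int(c*560),int(r*420)
            print(k,round(d["confidence"],2),(u,v),np.round(P[min(v,419),min(u,559)],3))
E
```

```text
pics
t 0.0 tcp [0.3059 0.6568 0.2367] w 0.998 F [ 0.3 -0.6  0.2]
Rx [ 0.4221  0.9066 -0.0016] Ry [ 9.066e-01 -4.221e-01  2.000e-04] Rz [-5.0e-04 -1.5e-03 -1.0e+00]
top [[0.021, 0.995, -0.099, 0.454], [-1.0, 0.023, 0.015, -0.003], [0.017, 0.099, 0.995, 0.988], [0.0, 0.0, 0.0, 1.0]] [[393.1, 0.0, 274.0], [0.0, 393.1, 203.2], [0.0, 0.0, 1.0]] ['color', 'z_map', 'mtx', 'extrinsics', 'shot'] None
cap_mid 0.56 (263, 241) [0.457 0.007 0.054]
saddle_mid 0.96 (375, 248) [ 0.446 -0.259  0.054]
saddle_mid 0.23 (310, 170) [ 0.637 -0.106  0.017]
clamp_mid 0.69 (151, 238) [0.459 0.27  0.056]
nest_round 0.95 (346, 170) [ 0.64  -0.197  0.015]
nest_square 0.67 (333, 180) [ 0.612 -0.163  0.023]
nest_square 0.66 (381, 164) [ 0.657 -0.285  0.018]
nest_bar 0.79 (310, 171) [ 0.634 -0.106  0.018]
lower_frame 0.29 (378, 249) [ 0.444 -0.265  0.057]
upper_handle 0.78 (183, 163) [0.629 0.192 0.108]
side [[0.892, 0.356, -0.278, 0.298], [-0.451, 0.706, -0.545, -0.487], [0.002, 0.612, 0.791, 0.788], [0.0, 0.0, 0.0, 1.0]] [[463.8, 0.0, 278.3], [0.0, 463.8, 210.4], [0.0, 0.0, 1.0]] ['color', 'z_map', 'mtx', 'extrinsics', 'shot'] None
cap_mid 0.71 (238, 250) [ 0.452 -0.014  0.028]
cap_mid 0.24 (344, 253) [ 0.637 -0.107  0.017]
saddle_mid 0.74 (294, 374) [ 0.432 -0.282  0.054]
clamp_mid 0.9 (187, 159) [0.448 0.268 0.021]
nest_round 0.72 (368, 289) [ 0.635 -0.195  0.017]
nest_square 0.7 (400, 326) [ 0.645 -0.281  0.016]
nest_bar 0.77 (343, 254) [ 0.634 -0.109  0.017]
nest_bar 0.31 (375, 311) [ 0.624 -0.236  0.011]
lower_frame 0.85 (377, 310) [ 0.628 -0.237  0.013]
upper_handle 0.84 (279, 134) [0.638 0.178 0.095]
```

Run:
```python
import cv2
for n in ["top","side"]:
    c=cv2.imread(f"pics/{n}0.png"); 
    cv2.imwrite(f"pics/{n}0b.png",cv2.resize(c,(800,600),interpolation=cv2.INTER_CUBIC))
```

```text
(no output)
```

View pics/top0b.png

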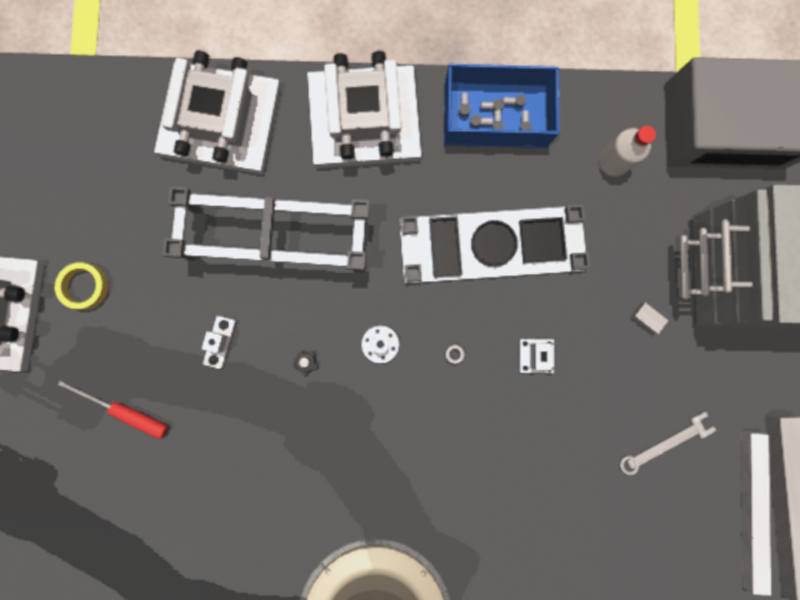

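View pics/side0b.png

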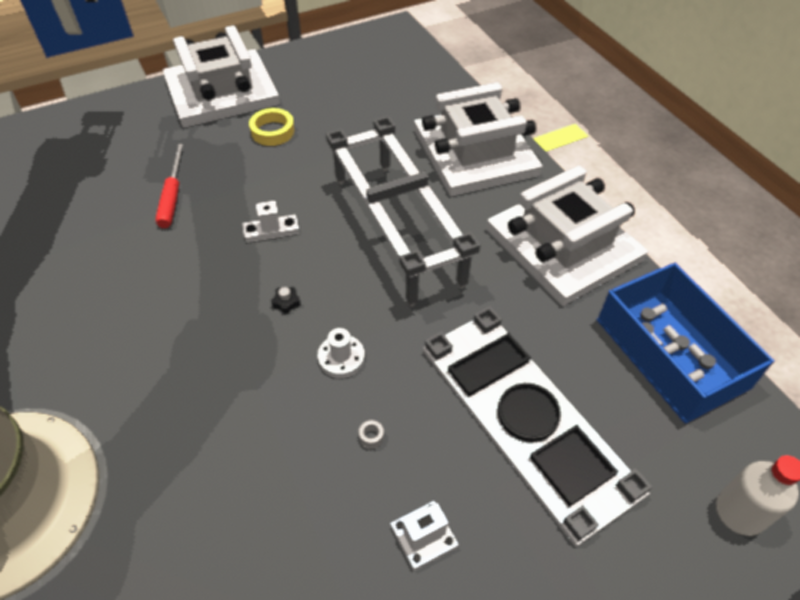

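The top and side views agree. All parts stand upright, and the bar, round and square nests run from +y to -y. The upper frame is at left, around (265,230) in the top view. Next I'll measure precisely.

```bash
cat > meas.py <<'E'
from h import *
def rect(X):
    (c,s,a)=cv2.minAreaRect((X*1000).astype(np.float32)); return np.round(c,1),np.round(s,1),round(a,1)
def near(P,c,r,z0,z1):
    d=np.hypot(P[...,0]-c[0],P[...,1]-c[1]); return (d<r)&(P[...,2]>z0)&(P[...,2]<z1)
def rayplane(p,m,z):
    K=p["mtx"];T=np.array(p["extrinsics"]); v,u=np.nonzero(m)
    d=np.stack([(u-K[0][2])/K[0][0],-(v-K[1][2])/K[1][1],-np.ones(len(u))],-1)@T[:3,:3].T
    return (T[:3,3]+d*((z-T[2,3])/d[:,2])[:,None])[:,:2]
def report(p,c,r,z0,z1,zp,lab):
    P=cloud(p); m=near(P,c,r,z0,z1); n,L,s,_=cv2.connectedComponentsWithStats(m.astype(np.uint8))
    if n<2: print(lab,"none"); return
    m=L==1+np.argmax(s[1:,4]); X=rayplane(p,m,zp)
    print(lab,"n",m.sum(),"zmed",np.round(np.median(P[m][:,2])*1000,1),"mean",np.round(X.mean(0)*1000,1),"rect",*rect(X))
if __name__=="__main__":
  for n in ["top","side"]:
    p=optics.capture(n); P=cloud(p); print(n)
    m=near(P,(.52,-.4),.03,-.02,.02); print("table z",np.nanmedian(P[m][:,2]),np.nanstd(P[m][:,2]))
    for k,c in dict(cap=(.45,.0),saddle=(.44,-.26),clamp=(.455,.27)).items():
        report(p,c,.06,.045,.065,.054,k+" boss"); report(p,c,.06,.009,.02,.014,k+" base"); 
        report(p,c,.06,.008,.065,.014,k+" all")
    report(p,(.637,-.195),.19,.008,.04,.012,"lower all")
    for i,k in enumerate(["bar","round","square"]):
        m=near(P,(.637,-.195),.19,.008,.02)
    report(p,(.635,.185),.19,.06,.115,.087,"upper all")
    report(p,(.635,.185),.07,.097,.118,.107,"handle")
E
python3 meas.py
```

```text
top
table z 0.0005483411374700431 0.0018800217851429035
cap boss n 122 zmed 54.3 mean [458.    1.7] rect [457.4   1.2] [28.3 26. ] 1.3
cap base n 395 zmed 14.6 mean [457.6   1.9] rect [457.6   1.4] [61.  60.9] 46.3
cap all n 518 zmed 15.2 mean [457.7   1.8] rect [457.6   1.4] [61.  60.9] 46.3
saddle boss n 223 zmed 54.3 mean [ 443.7 -269.3] rect [ 444.1 -268.4] [28.7 42.7] 89.8
saddle base n 256 zmed 14.6 mean [ 443.9 -261.4] rect [ 443.  -268.7] [57.3 56.6] 89.9
saddle all n 545 zmed 23.4 mean [ 443.5 -269.1] rect [ 443.  -268.7] [57.3 56.6] 89.9
clamp boss n 157 zmed 54.5 mean [455.3 277.9] rect [455.3 277.7] [28.6 30. ] 77.1
clamp base n 321 zmed 15.1 mean [455.2 277.2] rect [455.3 278.4] [33.3 85.7] 76.7
clamp all n 528 zmed 16.9 mean [455.2 280.6] rect [456.3 282.7] [43.1 85.5] 77.0
lower all n 5835 zmed 15.2 mean [ 638.1 -194.4] rect [ 639.1 -196.1] [118.5 328.9] 5.3
upper all n 3016 zmed 88.5 mean [639.7 192.8] rect [641.1 190.2] [326.1 116. ] 87.4
handle n 304 zmed 107.2 mean [638.5 186. ] rect [638.1 185.8] [16.3 99.3] 87.4
side
table z 0.0001662826634544201 0.00137381876957
[... 307 characters left out ...]
[ 442.7 -273.3] [45.5 28.4] 1.0
saddle base n 633 zmed 14.3 mean [ 438.4 -281.1] rect [ 443.4 -272.7] [58.9 58.2] 89.9
saddle all n 1289 zmed 20.7 mean [ 443.3 -273. ] rect [ 444.2 -272.7] [61.  59.3] 0.4
clamp boss n 147 zmed 53.5 mean [454.6 272.7] rect [454.4 272.4] [35.4 29.9] 77.4
clamp base n 328 zmed 14.5 mean [454.6 272.9] rect [454.8 273.5] [39.  85.7] 76.3
clamp all n 594 zmed 17.1 mean [456.9 284.7] rect [459.8 293.2] [79. 86.] 75.5
lower all n 10095 zmed 15.1 mean [ 638.6 -210. ] rect [ 640.9 -191.9] [125.8 331.8] 5.4
upper all n 3154 zmed 87.8 mean [637.9 173.2] rect [641.7 187.8] [352.2 122.9] 87.4
handle n 334 zmed 105.8 mean [636.  180.7] rect [636.9 180. ] [ 24.1 100.7] 87.5
```

```bash
cat >> h.py <<'E'
def go(x,y,z,jaw):
    "mm, deg world -> shift in tool axes and az"
    o,r=st(); M=r.as_matrix(); d=M.T@(np.array([x,y,z])-np.array(o["tcp_pos"])*1000)
    a=np.radians(jaw); X=np.array([np.cos(a),np.sin(a),0]); D=np.stack([X,np.cross([0,0,-1],X),[0,0,-1]],1)
    print("ROW",np.round(d,1),np.round(np.degrees(R.from_matrix(M.T@D).as_rotvec()),2))
E
python3 - <<'E'
from meas import *
for n in ["top","side"]:
    p=optics.capture(n); P=cloud(p); g=p["color"].min(2)
    m=near(P,(.637,-.195),.19,.006,.02)
    w=m&(g>150); X=rayplane(p,w,.012); print(n,"white",w.sum(),rect(X))
    hull=cv2.convexHull((X*1000).astype(np.float32))
    # nests: dark components inside; rim at 26mm
    d=(near(P,(.637,-.195),.15,.008,.035)&(g<80)).astype(np.uint8)
    k,L,s,c=cv2.connectedComponentsWithStats(d)
    for i in range(1,k):
        if s[i,4]>80: print(" dark",s[i,4],np.round(c[i]),rect(rayplane(p,L==i,.026)))
    s=near(P,(.637,-.195),.19,.024,.036); k,L,ss,c=cv2.connectedComponentsWithStats(s.astype(np.uint8))
    for i in range(1,k):
        if ss[i,4]>25: print(" sock",ss[i,4],rect(rayplane(p,L==i,.029)))
    u=near(P,(.635,.185),.19,.08,.098); u2=near(P,(.635,.185),.19,.098,.118)
    print(" rails",rect(rayplane(p,u,.087)), "zs",np.percentile(P[u][:,2],[5,50,95]))
go(455,275,130,76.7)
E
```

```text
top white 2567 (array([ 572.9, -200.2]), array([247.2, 323.1]), 5.4)
 dark 360 [313. 169.] (array([ 629.6, -109.5]), array([99.3, 44.2]), 4.1)
 dark 854 [380. 168.] (array([ 645.8, -278.9]), array([72.9, 74.4]), 5.4)
 dark 753 [346. 170.] (array([ 637.8, -194.9]), array([75.7, 75.3]), 1.4)
 sock 75 (array([ 820.6, -195.1]), array([98.9,  6.1]), 89.9)
 sock 85 (array([ 692.5, -334.7]), array([28., 30.]), 1.5)
 sock 72 (array([665.6, -44.8]), array([29.1, 28. ]), 7.3)
 sock 133 (array([ 644.1, -106.3]), array([75.3, 50.2]), 5.7)
 sock 195 (array([ 645.7, -278.5]), array([76.2, 76.9]), 6.0)
 sock 90 (array([ 646.8, -180.3]), array([48.1, 81. ]), 54.0)
 sock 47 (array([ 627.5, -222.9]), array([18. , 64.8]), 70.4)
 sock 84 (array([ 609.8, -342.1]), array([28.3, 30.4]), 5.6)
 sock 63 (array([ 590.7, -111.7]), array([25.2, 49.5]), 5.8)
 sock 70 (array([582.4, -52.4]), array([27.3, 27.2]), 1.3)
 rails (array([698.4, 186.2]), array([323.3, 230.6]), 87.4) zs [0.08402131 0.08774756 0.09429055]
side white 4009 (array([ 574. , -202.2]), array([244.9, 323.7]), 5.4)
 dark 1238 [342. 255.] (array([ 
[... 269 characters left out ...]
y([ 820.9, -193.7]), array([99. , 10.3]), 89.7)
 sock 127 (array([582.4, -55.7]), array([29.9, 30.9]), 5.7)
 sock 292 (array([ 628.7, -112.3]), array([105. ,  51.5]), 5.4)
 sock 253 (array([ 636.6, -197.3]), array([78.3, 80. ]), 63.2)
 sock 391 (array([ 644.6, -282.2]), array([77.5, 76.2]), 5.4)
 sock 177 (array([ 692.6, -337.2]), array([31.3, 28.6]), 5.5)
 sock 189 (array([ 609.3, -345.1]), array([30.6, 28.5]), 5.5)
 rails (array([701.3, 187.6]), array([331.7, 236.2]), 87.4) zs [0.08218981 0.08730226 0.09633318]
t 1.1 tcp [0.306  0.6572 0.2376] w 0.998 F [1.1 0.1 0.7]
Rx [ 0.4221  0.9065 -0.    ] Ry [ 0.9065 -0.4221  0.    ] Rz [ 0. -0. -1.]
ROW [-283.6  296.4  107.6] [  0.     0.   -11.67]
```

```bash
python3 -m creep '[-284,296,90,0,0,-11.7,0.6,-284,296,90,0,0,-11.7,0.6,-284,296,90,0,0,-11.7,0.6,-284,296,90,0,0,-11.7,0.6,-284,296,90,0,0,-11.7,0.6,-284,296,90,0,0,-11.7,0.6,-284,296,90,0,0,-11.7,0.6,-284,296,90,0,0,-11.7,0.6,-284,296,90,0,0,-11.7,0.6,-284,296,90,0,0,-11.7,0.6]' 35; python3 -c "
from h import *
go(455,275.5,39,76.7)"
```

```text
t: 2.35
tcp_pos: [0.4542, 0.2764, 0.1479]
eef_rot: [-0.0, 0.783, 0.621, 0.0]
wrist_force: [0.1, 0.5, 0.0]
width: 0.599
t 2.35 tcp [0.4542 0.2764 0.1479] w 0.599 F [0.1 0.5 0. ]
Rx [0.2275 0.9738 0.0011] Ry [ 9.738e-01 -2.275e-01  2.000e-04] Rz [ 5.e-04  1.e-03 -1.e+00]
ROW [ -0.8   1.  108.9] [ 0.01 -0.06  0.15]
```

```bash
python3 -m creep '[-1,1,50,0,0,0,0.6,-1,1,85,0,0,0,0.6,-1,1,109,0,0,0,0.6,-1,1,109,0,0,0,0.6,-1,1,109,0,0,0,0,-1,1,109,0,0,0,0,-1,1,109,0,0,0,0,-1,1,109,0,0,0,0,-1,1,109,0,0,0,0,-1,1,109,0,0,0,0,-1,1,109,0,0,0,0]' 35; python3 -c "
from h import *
go(629.5,-109.4,140,95.35)"
```

```text
t: 3.72
tcp_pos: [0.4556, 0.2762, 0.0398]
eef_rot: [-0.0, 0.783, 0.622, 0.002]
wrist_force: [0.1, 1.8, 6.5]
width: 0.278
t 3.73 tcp [0.4556 0.2762 0.0398] w 0.278 F [0.1 1.8 6.5]
Rx [0.2272 0.9739 0.0031] Ry [ 0.9739 -0.2272  0.0015] Rz [ 0.0022  0.0027 -1.    ]
ROW [-335.8  257.1 -100.9] [  0.12  -0.16 -18.48]
```

```bash
python3 -m creep '[0,0,-60,0,0,0,0,0,0,-100,0,0,0,0,-48,37,-100,0,0,-3,0,-95,73,-100,0,0,-6,0,-143,110,-100,0,0,-9,0,-190,146,-100,0,0,-11,0,-238,183,-100,0,0,-14,0,-286,220,-100,0,0,-17,0,-336,257,-100,0,0,-18.5,0,-336,257,-100,0,0,-18.5,0,-336,257,-100,0,0,-18.5,0,-336,257,-100,0,0,-18.5,0]'; python3 -c "
from h import *
go(629.5,-109.4,56,95.35)"
```

```text
t: 5.22
tcp_pos: [0.6288, -0.1082, 0.139]
eef_rot: [-0.001, 0.673, 0.74, 0.002]
wrist_force: [-0.4, 1.2, -3.2]
width: 0.279
t 5.22 tcp [ 0.6288 -0.1082  0.139 ] w 0.279 F [-0.4  1.2 -3.2]
Rx [-0.0952  0.9954  0.0032] Ry [0.9955 0.0952 0.0017] Rz [ 0.0014  0.0033 -1.    ]
ROW [-1.6  0.5 83. ] [ 0.1  -0.18  0.12]
```

```bash
python3 -m creep '[-1.5,0.5,30,0,0,0,0,-1.5,0.5,55,0,0,0,0,-1.5,0.5,70,0,0,0,0,-1.5,0.5,79,0,0,0,0,-1.5,0.5,83,0,0,0,0,-1.5,0.5,84,0,0,0,0,-1.5,0.5,84,0,0,0,0]'; python3 -c "
from h import *
st()"
```

```text
t: 6.1
tcp_pos: [0.6296, -0.1087, 0.0565]
eef_rot: [-0.0, 0.672, 0.74, 0.002]
wrist_force: [-4.3, 2.2, 5.6]
width: 0.279
t 6.1 tcp [ 0.6296 -0.1087  0.0565] w 0.279 F [-4.3  2.2  5.6]
Rx [-0.0957  0.9954  0.0032] Ry [0.9954 0.0957 0.0024] Rz [ 0.0021  0.0035 -1.    ]
```

```bash
python3 -m creep '[0,0,0,0,0,0,0.45,0,0,0,0,0,0,0.45,0,0,0,0,0,0,0.45,0,0,-40,0,0,0,0.45,0,0,-90,0,0,0,0.5,0,0,-90,0,0,0,0.6]'; python3 -c "
from h import *
go(457.4,-1,140,90)"
```

```text
t: 6.85
tcp_pos: [0.6316, -0.1094, 0.1502]
eef_rot: [0.002, 0.673, 0.74, 0.004]
wrist_force: [-0.7, -0.7, -0.6]
width: 0.565
t 6.85 tcp [ 0.6316 -0.1094  0.1502] w 0.565 F [-0.7 -0.7 -0.6]
Rx [-0.0953  0.9954  0.0018] Ry [0.9954 0.0953 0.0087] Rz [ 0.0085  0.0027 -1.    ]
ROW [ 124.5 -163.1    9. ] [ 0.5  -0.13  5.47]
```

```bash
python3 -m creep '[62,-80,9,0,0,3,0.6,124.5,-163,9,0,0,5.5,0.6,124.5,-163,9,0.5,0,5.5,0.6,124.5,-163,9,0.5,0,5.5,0.6,124.5,-163,9,0.5,0,5.5,0.6,124.5,-163,9,0.5,0,5.5,0.6]'
python3 - <<'E'
from meas import *
for n in ["top","side"]:
    p=optics.capture(n)
    cv2.imwrite(f"pics/{n}1.png",p["color"])
    report(p,(.6295,-.109),.06,.058,.08,.070,n+" clamp boss"); report(p,(.6295,-.109),.06,.0255,.037,.030,n+" base")
    P=cloud(p); m=near(P,(.6295,-.109),.06,.022,.04)&(p["color"].min(2)>130); print(rect(rayplane(p,m,.030)))
a=cv2.imread("pics/top1.png")[100:260,230:450]; b=cv2.imread("pics/side1.png")[180:400,260:480]
cv2.imwrite("pics/v1.png",np.vstack([cv2.resize(a,(440,320)),cv2.resize(b,(440,280))]) if 0 else np.hstack([cv2.resize(a,(400,400)),cv2.resize(b,(400,400))]))
go(457.4,-1,39,90)
E
```

```text
t: 7.6
tcp_pos: [0.4593, -0.0015, 0.1399]
eef_rot: [-0.0, 0.708, 0.707, 0.001]
wrist_force: [-0.6, -0.2, 0.5]
width: 0.6
top clamp boss n 152 zmed 70.4 mean [ 630.1 -107.7] rect [ 630.2 -107.5] [31.5 27. ] 6.2
top base n 289 zmed 31.2 mean [ 627.8 -106.7] rect [ 630.7 -107.2] [86.  32.6] 6.1
(array([ 628.6, -113.7]), array([ 88.8, 112.1]), 77.1)
side clamp boss n 254 zmed 69.7 mean [ 628.4 -113. ] rect [ 628.4 -113.1] [35.6 31.2] 5.8
side base n 470 zmed 30.3 mean [ 625.1 -113. ] rect [ 633.2 -107.6] [93.9 42. ] 5.4
(array([ 622.5, -118.2]), array([ 97., 102.]), 73.7)
t 7.7 tcp [ 0.4589 -0.0017  0.1398] w 0.598 F [-0.8 -0.1 -0.7]
Rx [0.0021 1.     0.0023] Ry [ 1.0e+00 -2.1e-03  6.0e-04] Rz [ 6.0e-04  2.3e-03 -1.0e+00]
ROW [  0.4  -1.6 100.8] [ 0.04 -0.13 -0.12]
```

View pics/v1.png

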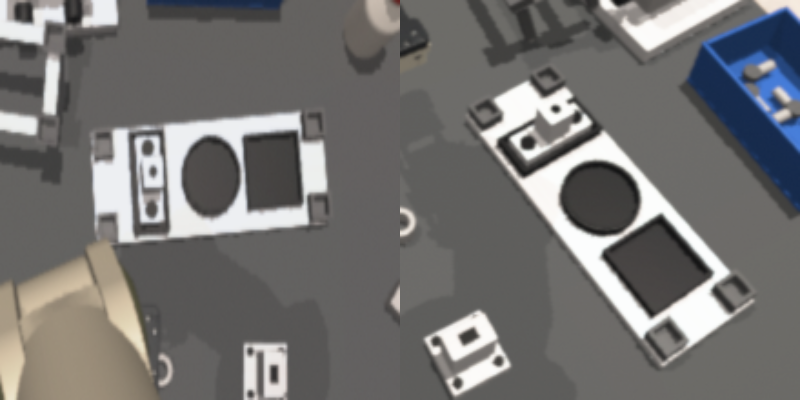

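The clamp sits flat in the bar nest, at about (150,180) left and (550,130) right in this composite. Cap next.

```bash
python3 -m creep '[0.8,-1.6,50,0,0,0,0.6,0.8,-1.6,80,0,0,0,0.6,0.8,-1.6,101,0,0,0,0.6,0.8,-1.6,101,0,0,0,0.6,0.8,-1.6,101,0,0,0,0,0.8,-1.6,101,0,0,0,0,0.8,-1.6,101,0,0,0,0,0.8,-1.6,101,0,0,0,0,0.8,-1.6,101,0,0,0,0,0.8,-1.6,101,0,0,0,0]' 35; python3 -c "
from h import *
go(637.5,-194.2,140,95.35)"
```

```text
t: 8.95
tcp_pos: [0.4579, -0.0005, 0.0396]
eef_rot: [-0.0, 0.708, 0.706, 0.002]
wrist_force: [-0.5, 0.9, 7.8]
width: 0.317
t 8.95 tcp [ 0.4579 -0.0005  0.0396] w 0.317 F [-0.5  0.9  7.8]
Rx [0.0021 1.     0.0025] Ry [ 1.     -0.0021  0.0023] Rz [ 0.0023  0.0025 -1.    ]
ROW [-193.1  180.2 -100.5] [ 0.14 -0.14 -5.47]
```

```bash
python3 -m creep '[0,0,-60,0,0,0,0,0,0,-100,0,0,0,0,-39,36,-100,0,0,-2,0,-78,72,-100,0,0,-4,0,-116,108,-100,0,0,-5.5,0,-155,144,-100,0,0,-5.5,0,-193,180,-100,0,0,-5.5,0,-193,180,-100,0,0,-5.5,0,-193,180,-100,0,0,-5.5,0,-193,180,-100,0,0,-5.5,0]'; python3 -c "
from h import *
go(637.5,-194.2,56,95.35)"
```

```text
t: 10.2
tcp_pos: [0.6365, -0.1928, 0.1395]
eef_rot: [-0.001, 0.673, 0.74, 0.002]
wrist_force: [-0.5, 0.6, -1.7]
width: 0.317
t 10.2 tcp [ 0.6365 -0.1928  0.1395] w 0.317 F [-0.5  0.6 -1.7]
Rx [-0.0952  0.9955  0.0029] Ry [0.9955 0.0952 0.0017] Rz [ 0.0014  0.003  -1.    ]
ROW [-1.7  0.8 83.5] [ 0.1  -0.17  0.11]
```

```bash
python3 -m creep '[-1.5,0.8,30,0,0,0,0,-1.5,0.8,55,0,0,0,0,-1.5,0.8,70,0,0,0,0,-1.5,0.8,79,0,0,0,0,-1.5,0.8,83,0,0,0,0,-1.5,0.8,84.5,0,0,0,0,-1.5,0.8,84.5,0,0,0,0]'; python3 -c "
from h import *
st()"
```

```text
t: 11.08
tcp_pos: [0.6378, -0.1941, 0.0557]
eef_rot: [-0.0, 0.673, 0.74, 0.002]
wrist_force: [-0.6, 0.8, 0.7]
width: 0.316
t 11.07 tcp [ 0.6378 -0.1941  0.0557] w 0.316 F [-0.6  0.8  0.7]
Rx [-0.0952  0.9955  0.0026] Ry [0.9955 0.0952 0.0026] Rz [ 0.0023  0.0028 -1.    ]
```

```bash
python3 -m creep '[0,0,0.5,0,0,0,0,0,0,0.5,0,0,0,0.45,0,0,0.5,0,0,0,0.45,0,0,0,0,0,0,0.45,0,0,-40,0,0,0,0.45,0,0,-90,0,0,0,0.5,0,0,-90,0,0,0,0.6]'; python3 -c "
from h import *
go(443.6,-269.8,130,90.1)"
```

```text
t: 11.95
tcp_pos: [0.6398, -0.1948, 0.1498]
eef_rot: [0.003, 0.673, 0.74, 0.003]
wrist_force: [-0.1, 0.5, -0.7]
width: 0.562
t 11.95 tcp [ 0.6398 -0.1948  0.1498] w 0.562 F [-0.1  0.5 -0.7]
Rx [-9.480e-02  9.955e-01  4.000e-04] Ry [0.9955 0.0948 0.009 ] Rz [ 0.0089  0.0012 -1.    ]
ROW [ -56.1 -202.6   17.9] [ 0.51 -0.05  5.34]
```

```bash
python3 -m creep '[-28,-60,10,0,0,3,0.6,-45,-120,18,0,0,5.3,0.6,-56,-180,18,0.5,0,5.3,0.6,-56,-202.6,18,0.5,0,5.3,0.6,-56,-202.6,18,0.5,0,5.3,0.6,-56,-202.6,18,0.5,0,5.3,0.6,-56,-202.6,18,0.5,0,5.3,0.6]'
python3 - <<'E'
from meas import *
for n in ["top","side"]:
    p=optics.capture(n)
    report(p,(.6375,-.195),.05,.058,.08,.070,n+" cap boss"); report(p,(.6375,-.195),.05,.0275,.037,.030,n+" base")
go(443.6,-269.8,39,90.1)
E
```

```text
t: 12.82
tcp_pos: [0.4451, -0.2692, 0.1298]
eef_rot: [0.0, 0.706, 0.708, 0.001]
wrist_force: [0.4, -0.5, 0.4]
width: 0.597
top cap boss n 135 zmed 70.1 mean [ 636.6 -192.8] rect [ 636.6 -193.3] [29.2 28.6] 0.2
top base n 333 zmed 30.7 mean [ 634.9 -190.9] rect [ 637.6 -193.5] [61.3 60.8] 45.6
side cap boss n 242 zmed 69.8 mean [ 635.2 -198. ] rect [ 635.  -197.9] [32.2 31.1] 63.2
side base n 540 zmed 30.0 mean [ 632.1 -200.9] rect [ 635.3 -197.7] [57.9 62.7] 40.2
t 12.93 tcp [ 0.4446 -0.2693  0.1297] w 0.601 F [-0.2  0.4 -0.1]
Rx [-0.0037  1.      0.001 ] Ry [1.0e+00 3.7e-03 6.0e-04] Rz [ 6.0e-04  1.1e-03 -1.0e+00]
ROW [-0.6 -1.1 90.7] [ 0.03 -0.06  0.11]
```

```bash
python3 -m creep '[-0.6,-1,40,0,0,0,0.6,-0.6,-1,72,0,0,0,0.6,-0.6,-1,91,0,0,0,0.6,-0.6,-1,91,0,0,0,0.6,-0.6,-1,91,0,0,0,0,-0.6,-1,91,0,0,0,0,-0.6,-1,91,0,0,0,0,-0.6,-1,91,0,0,0,0,-0.6,-1,91,0,0,0,0,-0.6,-1,91,0,0,0,0,-0.6,-1,91,0,0,0,0]' 40; python3 -c "
from h import *
go(645.5,-279.8,140,95.35)"
```

```text
t: 14.3
tcp_pos: [0.4439, -0.27, 0.0394]
eef_rot: [0.0, 0.706, 0.708, 0.001]
wrist_force: [-1.2, -0.4, 6.8]
width: 0.279
t 14.3 tcp [ 0.4439 -0.27    0.0394] w 0.279 F [-1.2 -0.4  6.8]
Rx [-3.5e-03  1.0e+00  4.0e-04] Ry [1.     0.0035 0.0014] Rz [ 1.4e-03  4.0e-04 -1.0e+00]
ROW [ -10.4  201.7 -100.4] [ 0.08 -0.02 -5.15]
```

```bash
python3 -m creep '[0,0,-60,0,0,0,0,0,0,-100,0,0,0,0,-3,50,-100,0,0,-2,0,-5,100,-100,0,0,-4,0,-8,150,-100,0,0,-5.2,0,-10.5,185,-100,0,0,-5.2,0,-10.5,202,-100,0,0,-5.2,0,-10.5,202,-100,0,0,-5.2,0,-10.5,202,-100,0,0,-5.2,0,-10.5,202,-100,0,0,-5.2,0]'; python3 -c "
from h import *
go(645.5,-279.8,55.5,95.35)"
```

```text
t: 15.55
tcp_pos: [0.6446, -0.2802, 0.1396]
eef_rot: [0.0, 0.673, 0.739, 0.0]
wrist_force: [0.6, 0.1, -3.7]
width: 0.279
t 15.55 tcp [ 0.6446 -0.2802  0.1396] w 0.279 F [ 0.6  0.1 -3.7]
Rx [-9.350e-02  9.956e-01  2.000e-04] Ry [9.956e-01 9.350e-02 5.000e-04] Rz [ 5.e-04  2.e-04 -1.e+00]
ROW [ 0.3  0.9 84.1] [ 0.03 -0.01  0.02]
```

```bash
python3 -m creep '[0.3,0.8,30,0,0,0,0,0.3,0.8,55,0,0,0,0,0.3,0.8,70,0,0,0,0,0.3,0.8,79,0,0,0,0,0.3,0.8,83,0,0,0,0,0.3,0.8,84.5,0,0,0,0,0.3,0.8,84.5,0,0,0,0]'; python3 -c "
from h import *
st()"
```

```text
t: 16.42
tcp_pos: [0.6458, -0.2799, 0.0557]
eef_rot: [0.0, 0.673, 0.739, 0.0]
wrist_force: [0.4, 0.4, -3.6]
width: 0.274
t 16.43 tcp [ 0.6458 -0.2799  0.0557] w 0.274 F [ 0.4  0.4 -3.6]
Rx [-9.360e-02  9.956e-01 -2.000e-04] Ry [0.9956 0.0936 0.0013] Rz [ 0.0013 -0.     -1.    ]
```

```bash
python3 -m creep '[0,0,1,0,0,0,0,0,0,1.2,0,0,0,0,0,0,1.2,0,0,0,0.45,0,0,1,0,0,0,0.45,0,0,1,0,0,0,0.45,0,0,-40,0,0,0,0.45,0,0,-100,0,0,0,0.5,0,0,-120,0,0,0,0.5,0,0,-120,0,0,0,0.5]'; python3 -c "
from h import *
go(638,184,170,87.4)"
```

```text
t: 17.55
tcp_pos: [0.6462, -0.2802, 0.1771]
eef_rot: [0.002, 0.673, 0.739, 0.001]
wrist_force: [-0.4, 0.0, -0.6]
width: 0.501
t 17.55 tcp [ 0.6462 -0.2802  0.1771] w 0.501 F [-0.4  0.  -0.6]
Rx [-0.0933  0.9956 -0.0015] Ry [0.9956 0.0933 0.0038] Rz [ 0.0039 -0.0012 -1.    ]
ROW [463.   35.1   6.5] [0.22 0.07 7.95]
```

```bash
python3 -m creep '[60,5,5,0,0,1,0.5,120,9,6,0,0,2,0.5,180,14,6,0,0,3,0.5,240,18,6,0,0,4,0.5,300,23,6,0,0,5,0.5,360,27,6,0,0,6,0.5,420,32,6,0,0,7,0.5,463,35,6,0.2,0,8,0.5,463,35,6,0.2,0,8,0.5,463,35,6,0.2,0,8,0.5,463,35,6,0.2,0,8,0.5]'
python3 - <<'E'
from meas import *
for n in ["top","side"]:
    p=optics.capture(n)
    cv2.imwrite(f"pics/{n}2.png",p["color"])
    for k,c in dict(clamp=(.6295,-.1094),cap=(.6375,-.195),saddle=(.6455,-.2806)).items():
        report(p,c,.045,.058,.08,.070,n+" boss "+k); report(p,c,.045,.0265,.037,.030,n+" base "+k)
a=cv2.imread("pics/top2.png")[100:260,130:450]; b=cv2.imread("pics/side2.png")[80:400,220:480]
cv2.imwrite("pics/v2.png",np.hstack([cv2.resize(a,(450,225)),np.zeros((225,0,3),np.uint8)])) if 0 else None
b=cv2.resize(b,(350,430)); a=cv2.resize(a,(450,225)); A=np.zeros((430,450,3),np.uint8); A[:225]=a
cv2.imwrite("pics/v2.png",np.hstack([A,b]))
go(638,184,97,87.4)
E
```

```text
t: 18.92
tcp_pos: [0.6379, 0.1817, 0.1696]
eef_rot: [0.001, 0.724, 0.69, -0.001]
wrist_force: [0.3, 0.2, -0.5]
width: 0.5
top boss clamp n 151 zmed 70.5 mean [ 630.1 -107.8] rect [ 630.2 -107.5] [31.5 27. ] 6.2
top base clamp n 287 zmed 31.2 mean [ 627.4 -107. ] rect [ 630.5 -107.7] [85.9 32. ] 6.2
top boss cap n 132 zmed 70.7 mean [ 636.9 -193. ] rect [ 636.7 -193.2] [29.1 28.6] 0.2
top base cap n 346 zmed 30.5 mean [ 634.9 -190.8] rect [ 636.9 -193. ] [60.3 62.4] 1.4
top boss saddle n 232 zmed 70.3 mean [ 644.2 -277.9] rect [ 644.3 -277.8] [45.6 29.7] 5.2
top base saddle n 255 zmed 31.0 mean [ 639.7 -270.1] rect [ 644.6 -279. ] [58.  58.8] 5.2
side boss clamp n 252 zmed 69.5 mean [ 628.6 -112.9] rect [ 628.5 -113. ] [35.4 31. ] 5.8
side base clamp n 398 zmed 30.7 mean [ 623.3 -114.3] rect [ 630.5 -111.1] [87.1 33.4] 5.4
side boss cap n 243 zmed 69.6 mean [ 635.3 -198. ] rect [ 635.  -197.9] [32.2 31.1] 63.2
side base cap n 558 zmed 29.9 mean [ 631.9 -201.1] rect [ 635.2 -197.7] [58.1 62.7] 40.2
side boss saddle n 458 zmed 69.7 mean [ 642.6 -283.2] rect [ 642.7 -282.9] [49.3 28.3] 5.5
side base saddle n 583 zmed 30.4 mean [ 639.5 -287.3] rect [ 644.5 -281.7] [59.3 58.5] 5.8
t 19.02 tcp [0.638  0.1822 0.1702] w 0.501 F [ 0.4 -0.   0.1]
Rx [ 0.0483  0.9988 -0.002 ] Ry [ 0.9988 -0.0483  0.    ] Rz [-1.e-04 -2.e-03 -1.e+00]
ROW [ 1.9 -0.1 73.1] [ 0.    0.11 -0.17]
```

View pics/v2.png

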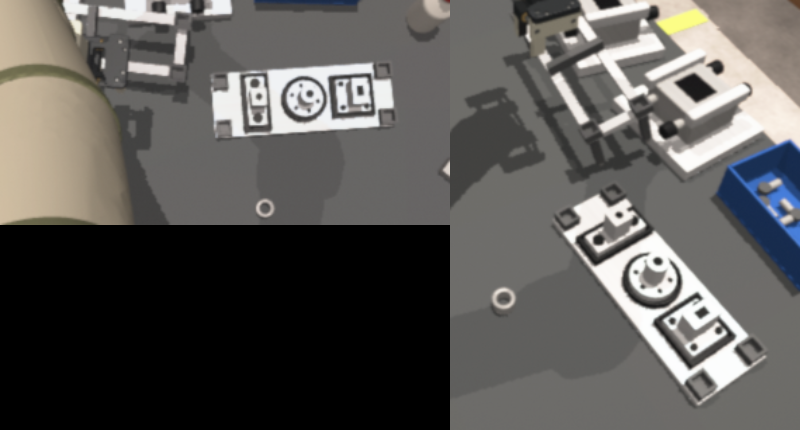

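All three parts are flat in their nests: composite left at (257,100), (303,98) and (352,95), with bosses at 70 mm and base tops at 30 mm. Next is the upper frame.

```bash
python3 -m creep '[1.5,0,30,0,0,-0.2,0.5,1.5,0,55,0,0,-0.2,0.5,1.5,0,73,0,0,-0.2,0.5,1.5,0,73,0,0,-0.2,0.5,1.5,0,73,0,0,-0.2,0,1.5,0,73,0,0,-0.2,0,1.5,0,73,0,0,-0.2,0,1.5,0,73,0,0,-0.2,0,1.5,0,73,0,0,-0.2,0,1.5,0,73,0,0,-0.2,0,1.5,0,73,0,0,-0.2,0,1.5,0,73,0,0,-0.2,0]' 60; python3 -c "
from h import *
go(638.3,-194,210,95.35)"
```

```text
t: 20.52
tcp_pos: [0.6381, 0.1836, 0.0971]
eef_rot: [0.001, 0.723, 0.691, -0.001]
wrist_force: [0.2, -0.4, 1.1]
width: 0.011
t 20.52 tcp [0.6381 0.1836 0.0971] w 0.011 F [ 0.2 -0.4  1.1]
Rx [ 0.0449  0.999  -0.002 ] Ry [ 0.999  -0.0449 -0.    ] Rz [-1.e-04 -2.e-03 -1.e+00]
ROW [-377.4   17.1 -112.1] [-0.01  0.11 -7.92]
```

Run:
```python
from meas import *
im=[]
for n in ["top","side"]:
    p=optics.capture(n); P=cloud(p); c=p["color"]
    K=p["mtx"];T=np.array(p["extrinsics"]); q=T[:3,:3].T@(np.array([.638,.184,.1])-T[:3,3])
    u,v=int(K[0][2]+K[0][0]*q[0]/-q[2]),int(K[1][2]-K[1][1]*q[1]/-q[2]); print(u,v)
    report(p,(.635,.185),.19,.06,.115,.087,n+" upper all")
    y0=max(0,v-80);x0=max(0,u-80); im.append(cv2.resize(c[y0:y0+160,x0:x0+160],(400,400),interpolation=cv2.INTER_CUBIC))
cv2.imwrite("pics/v3.png",np.hstack(im))
```

```text
187 159
top upper all n 502 zmed 89.4 mean [680.6  43.6] rect [696.2  55.9] [86.3 88.5] 85.2
277 130
side upper all n 835 zmed 86.8 mean [679.7  60.7] rect [704.1  79.6] [167.8  95.1] 82.2
```

View pics/v3.png

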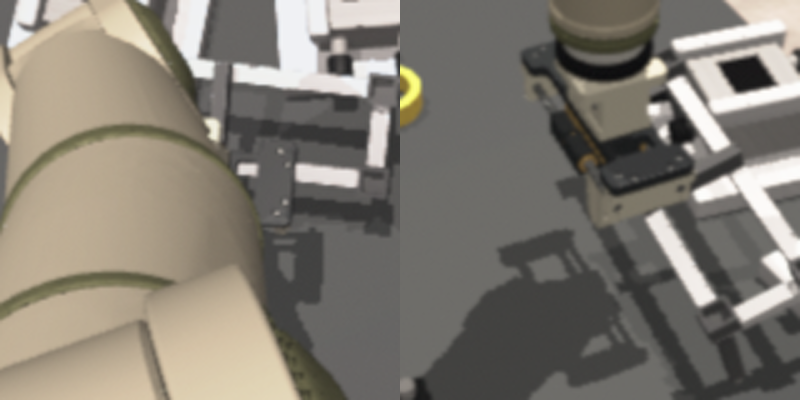

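The gripper closed on nothing. The frame has shifted about +60 mm in x since the first picture, probably brushed by the clamp carried on its first trip. I'll back out and re-measure.

```bash
python3 -m creep '[0,0,-40,0,0,0,0.02,0,0,-90,0,0,0,0.02,0,0,-130,0,0,0,0.02,-50,-40,-150,0,0,0,0.02,-100,-80,-150,0,0,0,0.02,-150,-120,-150,0,0,0,0.02,-200,-160,-150,0,0,0,0.02,-250,-170,-150,0,0,0,0.02,-300,-170,-150,0,0,0,0.02,-350,-170,-150,0,0,0,0.3,-400,-170,-150,0,0,0,0.5,-400,-170,-150,0,0,0,0.5]'
python3 - <<'E'
from meas import *
st()
for n in ["top","side"]:
    p=optics.capture(n); P=cloud(p); c=p["color"]; cv2.imwrite(f"pics/{n}4.png",cv2.resize(c,(800,600),interpolation=cv2.INTER_CUBIC))
    for d in optics.look_for(p,"upper_handle")[:2]:
        q=d["point"]; print(n,d["confidence"],np.round(np.array(q)*[800,600]),P[int(q[1]*420),int(q[0]*560)])
E
```

```text
t: 22.12
tcp_pos: [0.4496, -0.2118, 0.2479]
eef_rot: [0.001, 0.725, 0.689, -0.001]
wrist_force: [-0.3, 0.0, 0.3]
width: 0.289
t 22.12 tcp [ 0.4496 -0.2118  0.2479] w 0.289 F [-0.3  0.   0.3]
Rx [ 0.0511  0.9987 -0.0031] Ry [ 0.9987 -0.0511  0.    ] Rz [-1.0e-04 -3.1e-03 -1.0e+00]
top 0.68 [276. 181.] [0.71067256 0.17111583 0.11635038]
side 0.71 [514. 364.] [ 0.66205172 -0.12247119  0.01654362]
side 0.58 [506. 235.] [0.72966813 0.02271637 0.10304843]
```

View pics/top4.png

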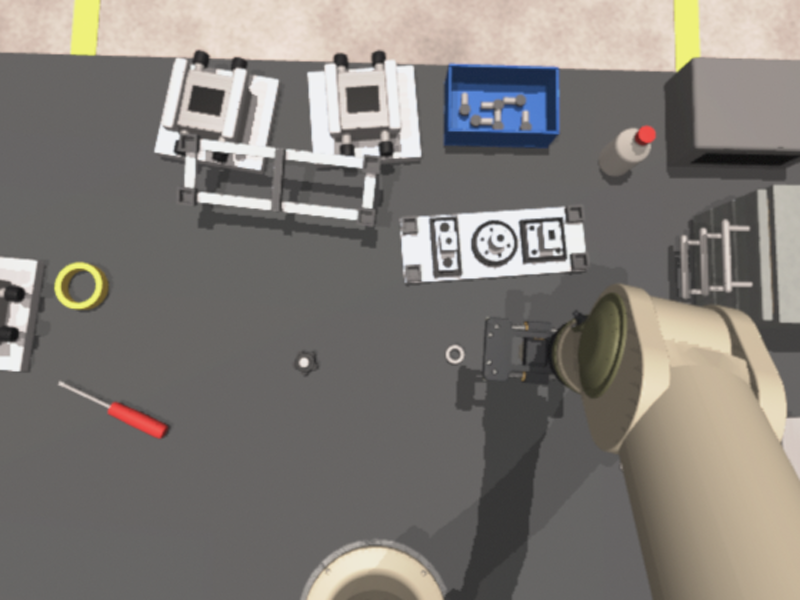

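View pics/side4.png

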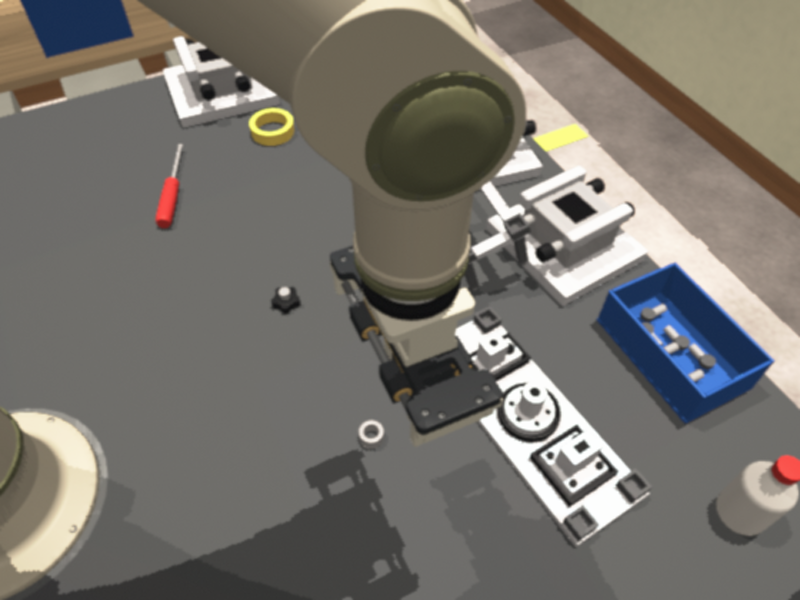

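The frame is intact but leans against the two fixtures, with its far posts at (187,145) and (370,160) in the top view, probably on their base plates. I'll clear the arm from both views and measure the tilt.

```bash
python3 -m creep '[60,-10,0,0,0,0,0.5,120,-20,0,0,0,0,0.5,180,-30,0,0,0,0,0.5,240,-40,0,0,0,0,0.5,300,-50,0,0,0,0,0.5,360,-60,0,0,0,0,0.5,420,-70,0,0,0,0,0.5,480,-80,0,0,0,0,0.5,540,-90,0,0,0,0,0.5,600,-100,0,0,0,0,0.5,620,-100,0,0,0,0,0.5,620,-100,0,0,0,0,0.5]'
cat > tilt.py <<'E'
from meas import *
from scipy.optimize import least_squares
st()
for n in ["top","side"]:
    p=optics.capture(n); P=cloud(p); c=p["color"]; g=c.min(2)
    cv2.imwrite(f"pics/{n}5.png",c)
    m=near(P,(.705,.17),.2,.07,.13)&(P[...,0]<.775)
    for d in optics.look_for(p,"upper_handle")[:1]:
        q=d["point"]; hx=P[int(q[1]*420),int(q[0]*560)]; print(n,d["confidence"],np.round(hx,3))
    w=m&(g>150); X=P[w]
    for _ in range(6):
        A=np.c_[X[:,:2],np.ones(len(X))]; k=np.linalg.lstsq(A,X[:,2],rcond=None)[0]; r=X[:,2]-A@k; X=X[np.abs(r)<max(.004,2*r.std()*.7)]
    print("rail plane slopes",np.round(k,4),"n",len(X),"rms",(X[:,2]-np.c_[X[:,:2],np.ones(len(X))]@k).std(),"z at .705,.17",k@[.705,.17,1])
    h=P[...,2]-(P[...,0]*k[0]+P[...,1]*k[1]+k[2])
    d=near(P,(.705,.17),.08,.08,.15)&(h>.010)&(h<.03)&(g<130)
    nn,L,s,_=cv2.connectedComponentsWithStats(d.astype(np.uint8)); i=1+np.argmax(s[1:,4]); d=L==i
    Y=P[d]; print("handle",d.sum(),"mean",np.round(Y.mean(0),4),"rect",*rect(Y[:,:2]))
    f=near(P,(.705,.17),.22,.05,.13)&(np.abs(h)<.03); Y=P[f]; print("all",*rect(Y[:,:2]))
E
python3 tilt.py
```

```text
t: 23.82
tcp_pos: [0.376, 0.4182, 0.2467]
eef_rot: [0.0, 0.721, 0.693, -0.001]
wrist_force: [0.0, -0.5, -0.4]
width: 0.501
t 23.82 tcp [0.376  0.4182 0.2467] w 0.501 F [ 0.  -0.5 -0.4]
Rx [ 0.0396  0.9992 -0.0017] Ry [ 9.992e-01 -3.960e-02 -6.000e-04] Rz [-7.0e-04 -1.6e-03 -1.0e+00]
top 0.56 [0.711 0.174 0.115]
rail plane slopes [ 0.297  -0.0266 -0.1125] n 1715 rms 0.0016012652360621665 z at .705,.17 0.09242340947479677
handle 288 mean [0.7144 0.17   0.1152] rect [713.8 171.4] [15.1 93.8] 84.9
all [749.5 178.3] [382.8 175.9] 84.7
side 0.84 [0.77  0.229 0.023]
rail plane slopes [ 0.2951 -0.0269 -0.1118] n 1396 rms 0.0014592231662924184 z at .705,.17 0.09169671038692047
handle 340 mean [0.7138 0.1668 0.1129] rect [714.9 169.8] [18.9 96.4] 85.5
all [749.  177.4] [383.1 173.8] 84.8
```

```bash
cat >> h.py <<'E'
def goM(pos,X,Z):
    o,r=st(); M=r.as_matrix(); X=np.array(X,float);Z=np.array(Z,float);Z/=np.linalg.norm(Z);X-=Z*(X@Z);X/=np.linalg.norm(X)
    D=np.stack([X,np.cross(Z,X),Z],1)
    print("ROW",np.round(M.T@(np.array(pos)-np.array(o["tcp_pos"])*1000),1),np.round(np.degrees(R.from_matrix(M.T@D).as_rotvec()),2))
    return D
E
python3 - <<'E'
from meas import *
p=optics.capture("top");P=cloud(p)
for y0 in (.0,.05,.1,.15,.2,.25,.3):
    m=(P[...,0]>.72)&(P[...,0]<.95)&(abs(P[...,1]-y0)<.025); print(y0,"zmax",np.nanpercentile(P[m][:,2],99.5))
N=np.array([-.284,.0258,.959]); N/=np.linalg.norm(N)
g=np.array([717,170.5,106.])
goM(g+80*N,[.089,.996,0],-N)
E
```

```text
0.0 zmax 0.12572749998336127
0.05 zmax 0.12490572519653918
0.1 zmax 0.11185474123415856
0.15 zmax 0.12953030523940995
0.2 zmax 0.12144832933211663
0.25 zmax 0.1115903465429616
0.3 zmax 0.12714871713417775
t 24.07 tcp [0.3779 0.4152 0.2472] w 0.498 F [ 0.1 -0.3 -0.1]
Rx [ 0.0451  0.999  -0.0023] Ry [ 9.99e-01 -4.51e-02  4.00e-04] Rz [ 3.0e-04 -2.3e-03 -1.0e+00]
ROW [-228.   327.    65.2] [-16.53  -0.26   2.53]
```

```bash
python3 -m creep '[-30,42,0,0,0,0,0.5,-60,84,0,-4,0,1,0.5,-90,127,0,-8,0,1,0.5,-120,170,0,-12,0,2,0.5,-150,213,10,-16.5,0,2.5,0.5,-180,256,20,-16.5,0,2.5,0.5,-210,299,40,-16.5,0,2.5,0.5,-228,327,65,-16.5,-0.3,2.5,0.5,-228,327,65,-16.5,-0.3,2.5,0.5,-228,327,65,-16.5,-0.3,2.5,0.5,-228,327,65,-16.5,-0.3,2.5,0.5]'
python3 - <<'E'
from meas import *
p=optics.capture("side");cv2.imwrite("pics/s6.png",cv2.resize(p["color"][20:260,200:480],(700,600),interpolation=cv2.INTER_CUBIC))
N=np.array([-.284,.0258,.959])
goM([717,170.5,106.],[.089,.996,0],-N)
E
```

```text
t: 25.45
tcp_pos: [0.6937, 0.1736, 0.1839]
eef_rot: [0.106, 0.73, 0.668, 0.097]
wrist_force: [-0.4, -0.2, -0.3]
width: 0.499
t 25.5 tcp [0.6938 0.1737 0.184 ] w 0.501 F [-0.6  1.3  0.6]
Rx [ 8.730e-02  9.962e-01 -4.000e-04] Ry [ 0.9547 -0.0835  0.2855] Rz [ 0.2843 -0.0253 -0.9584]
ROW [-1.1  0.2 81.4] [ 0.03 -0.03  0.1 ]
```

View pics/s6.png

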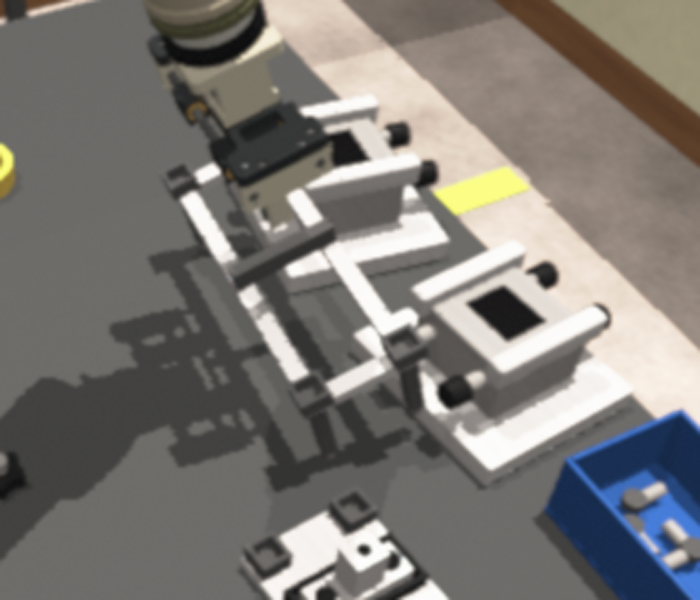

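The tilted gripper lines up above the handle at (285,252). The near-right far post stands on the fixture plate at (410,390). Gripping.

```bash
python3 -m creep '[-1,0,30,0,0,0,0.5,-1,0,55,0,0,0,0.5,-1,0,72,0,0,0,0.5,-1,0,81,0,0,0.1,0.5,-1,0,81,0,0,0.1,0.5,-1,0,81,0,0,0.1,0,-1,0,81,0,0,0.1,0,-1,0,81,0,0,0.1,0,-1,0,81,0,0,0.1,0,-1,0,81,0,0,0.1,0,-1,0,81,0,0,0.1,0,-1,0,81,0,0,0.1,0]' 60
python3 - <<'E'
from h import *
o,r=st()
T=r.as_matrix().T; print("up100 in tool",np.round(T@[0,0,100],1),"up100,-x40",np.round(T@[-40,0,100],1))
E
```

```text
t: 27.0
tcp_pos: [0.7169, 0.1705, 0.1066]
eef_rot: [0.107, 0.73, 0.668, 0.097]
wrist_force: [-1.2, -1.4, 3.7]
width: 0.145
t 27.0 tcp [0.7169 0.1705 0.1066] w 0.145 F [-1.2 -1.4  3.7]
Rx [8.92e-02 9.96e-01 1.00e-04] Ry [ 0.9545 -0.0855  0.2858] Rz [ 0.2847 -0.0254 -0.9583]
up100 in tool [  0.   28.6 -95.8] up100,-x40 [  -3.6   -9.6 -107.2]
```

```bash
python3 -m creep '[0,3,-10,0,0,0,0,0,6,-19,0,0,0,0,0,11,-38,0,0,0,0,0,11,-38,0,0,0,0]'; python3 -c "
from h import *
st()"
```

```text
t: 27.5
tcp_pos: [0.7173, 0.1707, 0.1478]
eef_rot: [0.107, 0.73, 0.667, 0.099]
wrist_force: [0.4, -0.4, -5.2]
width: 0.15
t 27.5 tcp [0.7173 0.1707 0.1478] w 0.15 F [ 0.4 -0.4 -5.2]
Rx [0.0894 0.996  0.0015] Ry [ 0.9538 -0.0861  0.2879] Rz [ 0.2868 -0.0243 -0.9577]
```

```bash
python3 -m creep '[0,12,-40,0,0,0,0,0,24,-80,0,0,0,0,0,31.5,-105,0,0,0,0,0,31.5,-105,0,0,0,0,0,31.5,-105,0,0,0,0]'; python3 -c "
from h import *
st()
goM([638.3,170,250],[-np.sin(np.radians(5.35)),np.cos(np.radians(5.35)),0],[0,0,-1])"
```

```text
t: 28.12
tcp_pos: [0.7163, 0.17, 0.2554]
eef_rot: [0.106, 0.73, 0.668, 0.097]
wrist_force: [-0.3, -0.3, -5.3]
width: 0.144
t 28.12 tcp [0.7163 0.17   0.2554] w 0.144 F [-0.3 -0.3 -5.3]
Rx [8.97e-02 9.96e-01 2.00e-04] Ry [ 0.9545 -0.086   0.2856] Rz [ 0.2844 -0.0254 -0.9584]
t 28.12 tcp [0.7163 0.17   0.2554] w 0.144 F [-0.3 -0.3 -5.3]
Rx [8.97e-02 9.96e-01 2.00e-04] Ry [ 0.9545 -0.086   0.2856] Rz [ 0.2844 -0.0254 -0.9584]
ROW [ -7. -76. -17.] [ 16.55   1.51 -10.42]
```

```bash
python3 -m creep '[-1,-10,-3,1,0,-1,0,-2,-25,-6,4,0.4,-3,0,-3,-40,-9,7,0.7,-5,0,-5,-55,-12,10,1,-7,0,-6,-68,-15,13,1.2,-9,0,-7,-76,-17,15,1.4,-10,0,-7,-76,-17,16.5,1.5,-10.4,0,-7,-76,-17,16.5,1.5,-10.4,0,-7,-76,-17,16.5,1.5,-10.4,0]'; python3 -c "
from h import *
go(638.3,-194,210,95.35)"
```

```text
t: 29.25
tcp_pos: [0.6385, 0.1701, 0.2499]
eef_rot: [0.0, 0.674, 0.739, 0.0]
wrist_force: [-0.1, -0.4, -3.5]
width: 0.142
t 29.25 tcp [0.6385 0.1701 0.2499] w 0.142 F [-0.1 -0.4 -3.5]
Rx [-9.270e-02  9.957e-01 -2.000e-04] Ry [0.9957 0.0927 0.0013] Rz [ 1.3e-03 -1.0e-04 -1.0e+00]
ROW [-362.5  -34.    39.9] [ 0.07  0.01 -0.03]
```

```bash
python3 -m creep '[-15,-1,3,0,0,0,0,-45,-4,8,0,0,0,0,-85,-8,14,0,0,0,0,-130,-12,20,0,0,0,0,-175,-16,26,0,0,0,0,-220,-20,32,0,0,0,0,-265,-25,36,0,0,0,0,-305,-29,40,0,0,0,0,-335,-32,40,0,0,0,0,-355,-33.5,40,0,0,0,0,-362.5,-34,40,0,0,0,0,-362.5,-34,40,0,0,0,0]'
cat > lev.py <<'E'
from meas import *
o,r=st(); t=np.array(o["tcp_pos"])
c=np.array([.6375,-.194])
for n in ["top","side"]:
    p=optics.capture(n); P=cloud(p); g=p["color"].min(2)
    cv2.imwrite(f"pics/lev_{n}.png",cv2.resize(p["color"],(800,600),interpolation=cv2.INTER_CUBIC))
    m=near(P,c,.2,t[2]-.035,t[2]+.02); w=m&(g>150); X=P[w]
    zr=np.median(X[:,2])
    for _ in range(6):
        A=np.c_[X[:,:2],np.ones(len(X))]; k=np.linalg.lstsq(A,X[:,2],rcond=None)[0]; q=X[:,2]-A@k; X=X[np.abs(q)<max(.004,1.5*q.std())]
    print(n,"slopes",np.round(k[:2],4),"z at c",round(k@[*c,1],4),"expect",round(t[2]-.010,4),"n",len(X))
    print(" rect of rails+corners",*rect(rayplane(p,m&(np.abs(P[...,2]-zr)<.012),t[2]-.010)))
    f=near(P,c,.2,t[2]-.110,t[2]-.05); Y=P[f]
    s=near(P,c,.19,.024,.034)
    for lab,mm,z in (("low",f,0),("sock",s,.029)):
        K_,L,S,_=cv2.connectedComponentsWithStats(mm.astype(np.uint8))
        for i in range(1,K_):
            if S[i,4]>25: print(" ",lab,S[i,4],np.round(P[L==i].mean(0)*1000), rect(rayplane(p,L==i,z)) if z else "")
E
python3 lev.py
```

```text
t: 30.75
tcp_pos: [0.6383, -0.1936, 0.2099]
eef_rot: [0.0, 0.674, 0.739, 0.001]
wrist_force: [-0.4, 0.6, -5.6]
width: 0.143
t 30.75 tcp [ 0.6383 -0.1936  0.2099] w 0.143 F [-0.4  0.6 -5.6]
Rx [-9.280e-02  9.957e-01  2.000e-04] Ry [0.9957 0.0928 0.0015] Rz [ 1.4e-03  3.0e-04 -1.0e+00]
top slopes [-0.0004 -0.0001] z at c 0.1997 expect 0.1999 n 1268
 rect of rails+corners [ 635.6 -176. ] [111.5 284.7] 5.3
  low 32 [ 604. -339.  138.] 
  sock 58 [ 820. -195.   29.] (array([ 819.1, -196.4]), array([  5.2, 106.5]), 1.6)
  sock 101 [ 661. -105.   27.] (array([ 652.8, -105.8]), array([57.7, 49.9]), 5.5)
  sock 41 [665. -37.  29.] (array([665.1, -38.5]), array([28.6, 15.4]), 7.3)
  sock 110 [ 659. -102.   31.] (array([ 648.8, -104.7]), array([48.2, 29.9]), 0.8)
  sock 49 [ 649. -260.   31.] (array([ 651.3, -260.4]), array([12.5, 25.5]), 89.8)
  sock 82 [ 643. -173.   30.] (array([ 645.4, -174.3]), array([21.1, 36.3]), 64.1)
  sock 26 [ 643. -220.   31.] (array([ 646.4, -219.2]), array([22.7, 10. ]), 0.1)
  sock 80 [ 610. -342.   29.] (array([ 609.9, -342.2]), array([28.1, 30.2]), 5.6)
  sock 
[... 675 characters left out ...]
4.2, -48.8]), array([ 8.1, 30.8]), 5.0)
  sock 131 [583. -55.  28.] (array([582. , -56.1]), array([30.6, 31. ]), 4.0)
  sock 101 [ 820. -213.   29.] (array([ 820.5, -213.3]), array([68.4,  9.1]), 89.4)
  sock 519 [ 611. -117.   29.] (array([ 620. , -112.6]), array([87.8, 50.6]), 5.0)
  sock 693 [ 628. -199.   29.] (array([ 631.5, -193.4]), array([73. , 71.2]), 14.0)
  sock 67 [ 652. -228.   26.] (array([ 650.5, -227.3]), array([58. , 14.4]), 27.7)
  sock 783 [ 634. -284.   29.] (array([ 643. , -282.2]), array([73.1, 76.5]), 4.8)
  sock 177 [ 693. -337.   28.] (array([ 692.6, -337.2]), array([31.3, 28.6]), 5.5)
  sock 188 [ 610. -345.   28.] (array([ 609.5, -345.3]), array([30.4, 28.8]), 6.2)
```

```bash
python3 -m creep '[0,0,20,0,0,0,0,0,0,45,0,0,0,0,0,0,65,0,0,0,0,0,0,75,0,0,0,0,0,0,76,0,0,0,0,0,0,76,0,0,0,0]'
python3 - <<'E'
from meas import *
o,r=st(); t=np.array(o["tcp_pos"])
ims=[]
for n in ["side","top"]:
    p=optics.capture(n); P=cloud(p)
    K=p["mtx"];T=np.array(p["extrinsics"])
    for a,b in ((-42,-146),(42,-146),(-42,146),(42,146)):
        th=np.radians(5.35); w=np.array([637.5+a*np.cos(th)-b*np.sin(th),-194.5+a*np.sin(th)+b*np.cos(th),30])/1000
        q=T[:3,:3].T@(w-T[:3,3]); u,v=int(K[0][2]+K[0][0]*q[0]/-q[2]),int(K[1][2]-K[1][1]*q[1]/-q[2])
        if n=="side":
            ims.append(cv2.resize(p["color"][v-40:v+20,u-30:u+30],(390,290),interpolation=cv2.INTER_CUBIC))
        m=near(P,w[:2],.02,.045,.11); print(n,a,b,m.sum(),np.round(P[m].mean(0)*1000,1) if m.any() else "")
cv2.imwrite("pics/v7.png",np.vstack([np.hstack(ims[:2]),np.hstack(ims[2:])]))
E
```

```text
t: 31.6
tcp_pos: [0.6391, -0.1923, 0.1345]
eef_rot: [0.001, 0.673, 0.74, 0.001]
wrist_force: [-0.3, -0.2, -4.8]
width: 0.146
t 31.6 tcp [ 0.6391 -0.1923  0.1345] w 0.146 F [-0.3 -0.2 -4.8]
Rx [-9.450e-02  9.955e-01  4.000e-04] Ry [0.9955 0.0945 0.0025] Rz [ 2.4e-03  6.0e-04 -1.0e+00]
side -42 -146 188 [ 605.  -344.7   76.6]
side 42 -146 93 [ 690.6 -340.4   70.4]
side -42 146 175 [579.7 -56.   75. ]
side 42 146 122 [663.7 -48.6  67.2]
top -42 -146 19 [ 605.2 -336.7   62.3]
top 42 -146 0 
top -42 146 5 [576.  -50.7  56.8]
top 42 146 6 [660.8 -37.   58. ]
```

View pics/v7.png

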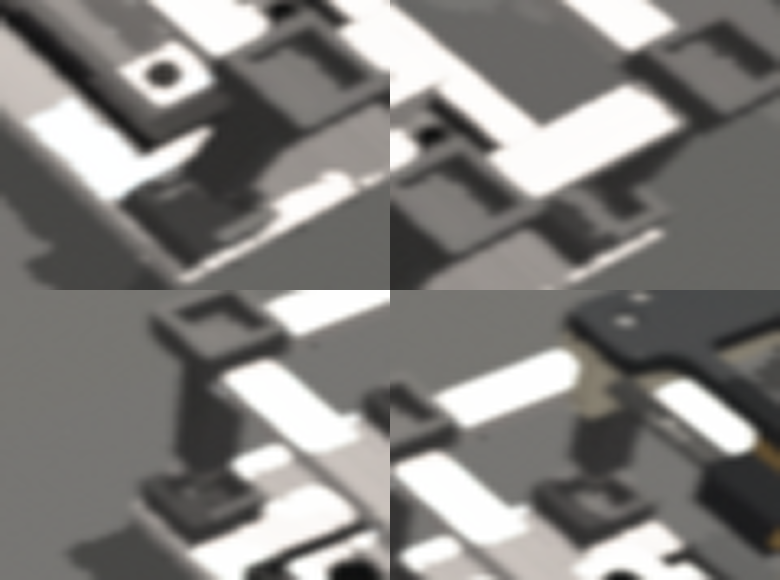

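The feet hover just over the sockets (lower-left foot at (205,470), its socket at (200,495)), about 2 mm off in +y. I'll correct that and lower.

```bash
python3 -m creep '[-2,-1,0,0,0,0,0,-2,-1,0,0,0,0,0,-2,-1,4,0,0,0,0,-2,-1,8,0,0,0,0,-2,-1,12,0,0,0,0,-2,-1,14,0,0,0,0,-2,-1,14,0,0,0,0]'; python3 -c "
from h import *
go(638.2,-194.4,112,95.35)"
```

```text
t: 32.58
tcp_pos: [0.6382, -0.1944, 0.1206]
eef_rot: [0.001, 0.673, 0.74, 0.001]
wrist_force: [-0.5, -0.7, -4.8]
width: 0.142
t 32.58 tcp [ 0.6382 -0.1944  0.1206] w 0.142 F [-0.5 -0.7 -4.8]
Rx [-9.440e-02  9.955e-01  3.000e-04] Ry [0.9955 0.0944 0.0025] Rz [ 2.5e-03  5.0e-04 -1.0e+00]
ROW [ 0.  -0.1  8.6] [ 0.14 -0.02  0.07]
```

```bash
python3 -m creep '[0,0,3,0,0,0,0,0,0,6,0,0,0,0,0,0,8,0,0,0,0,0,0,9,0,0,0,0,0,0,9.5,0,0,0,0,0,0,9.5,0,0,0,0]'; python3 -c "
from h import *
st()"
```

```text
t: 33.33
tcp_pos: [0.6384, -0.1944, 0.1127]
eef_rot: [0.001, 0.673, 0.74, 0.001]
wrist_force: [-4.4, 0.3, 9.3]
width: 0.147
t 33.33 tcp [ 0.6384 -0.1944  0.1127] w 0.147 F [-4.4  0.3  9.3]
Rx [-9.430e-02  9.955e-01 -5.000e-04] Ry [0.9955 0.0943 0.0032] Rz [ 3.3e-03 -2.0e-04 -1.0e+00]
```

```bash
python3 -m creep '[0,0,0,0,0,0,0.3,0,0,0,0,0,0,0.45,0,0,0,0,0,0,0.45,0,0,-30,0,0,0,0.45,0,0,-70,0,0,0,0.45,0,0,-110,0,0,0,0.45,40,-40,-130,0,0,0,0.45,90,-80,-130,0,0,0,0.45,140,-120,-130,0,0,0,0.45,190,-160,-130,0,0,0,0.45,250,-180,-130,0,0,0,0.45,310,-190,-130,0,0,0,0.45]'; python3 -m creep '[50,0,0,0,0,0,0.45,100,0,0,0,0,0,0.45,150,0,0,0,0,0,0.45,200,0,0,0,0,0,0.45,250,0,0,0,0,0,0.45,300,0,0,0,0,0,0.45,300,0,0,0,0,0,0.45]'
python3 - <<'E'
from meas import *
o,r=st(); ims=[]
c=np.array([.6375,-.1945])
for n in ["top","side"]:
    p=optics.capture(n); P=cloud(p); g=p["color"].min(2)
    X=P[near(P,c,.19,.085,.118)&(g>150)]
    for _ in range(6):
        A=np.c_[X[:,:2],np.ones(len(X))]; k=np.linalg.lstsq(A,X[:,2],rcond=None)[0]; q=X[:,2]-A@k; X=X[np.abs(q)<max(.004,1.5*q.std())]
    print(n,"slopes",np.round(k[:2],4),"rail top z",round(k@[*c,1],4),"(want .102)")
    report(p,c,.06,.112,.135,.122,n+" handle"); report(p,c,.19,.095,.109,.102,n+" rails")
    im=p["color"][110:230,260:440] if n=="top" else p["color"][190:400,270:480]
    ims.append(cv2.resize(im,(400,267) if n=="top" else (400,400),interpolation=cv2.INTER_CUBIC))
A=np.zeros((400,400,3),np.uint8);A[:267]=ims[0]
cv2.imwrite("pics/v8.png",np.hstack([A,ims[1]]))
E
```

```text
t: 34.83
tcp_pos: [0.4193, 0.0941, 0.2423]
eef_rot: [0.002, 0.673, 0.739, 0.001]
wrist_force: [3.1, 1.1, 0.2]
width: 0.449
t: 35.7
tcp_pos: [0.39, 0.397, 0.2419]
eef_rot: [0.001, 0.672, 0.741, 0.002]
wrist_force: [0.7, -1.4, -0.0]
width: 0.449
t 35.7 tcp [0.39   0.397  0.2419] w 0.449 F [ 0.7 -1.4 -0. ]
Rx [-0.098   0.9952  0.0018] Ry [0.9952 0.098  0.0036] Rz [ 0.0035  0.0021 -1.    ]
top slopes [-0.0003 -0.0001] rail top z 0.1025 (want .102)
top handle n 312 zmed 121.9 mean [ 636.3 -193.1] rect [ 637. -193.] [98.8 16.5] 5.6
top rails n 1393 zmed 102.5 mean [ 629.5 -238.2] rect [ 641.9 -209. ] [112.7 289.6] 4.2
side slopes [ 0.0003 -0.0007] rail top z 0.1018 (want .102)
side handle n 528 zmed 121.5 mean [ 634.7 -198. ] rect [ 635.4 -198.1] [101.5  17.7] 5.4
side rails n 3529 zmed 101.8 mean [ 636.3 -206.3] rect [ 635.6 -194.5] [114.5 320.7] 4.3
```

View pics/v8.png

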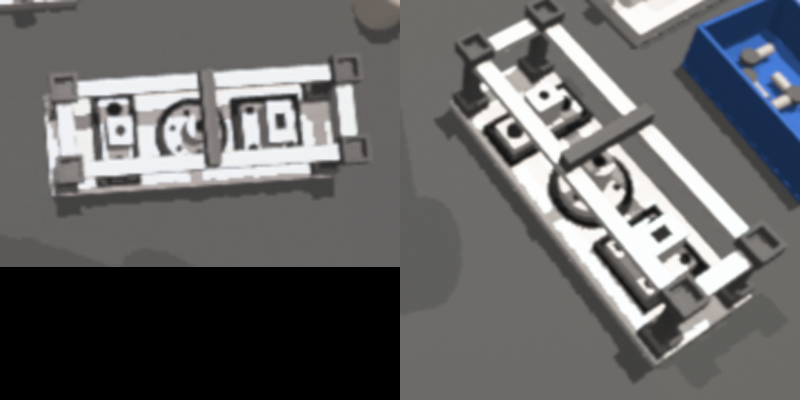

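The frame is fully down: rails at 102 mm, level, yaw 5.4° matching the lower frame, posts in the sockets (see (470,95) and (535,65)). The parts are undisturbed and the gripper is clear. Handing in.

```bash
python3 -c "
from h import *
print(finish_job())"
```

```text
the job is handed in; nothing more can be done
None
```

I set the clamp bar, cap and square block into their matching nests. I then stacked the upper frame over them by its handle and handed the job in at about 36 s.

**Last checks:**
- **Parts:** with all three in, boss tops measured about 70 mm and base tops 30–31 mm in both cameras, which means they sit flat on the nest floors. After stacking I checked the parts only by eye in the picture, and they looked undisturbed.
- **Frame:** rail tops measured 101.8 and 102.5 mm (102 wanted), slopes were under 0.1 %, and the handle's yaw was 5.4–5.6° against 5.35° for the lower frame. The posts looked seated in the sockets, and the gripper was well clear.

**What went wrong or disagreed:**
- **Frame moved by accident:** early on the upper frame was pushed about 60–75 mm, probably by the clamp bar on its first carry. It leaned on two fixtures, tilted about 16.5°. I noticed only when the first grasp of the handle closed on nothing, so I measured the tilt, gripped at that angle, lifted and levelled it. I do not know the force of that contact; readings at the end of each move stayed under about 15 N.
- **Cameras disagreed:** the two differed by 3–6 mm in y, so I averaged them and corrected using the placed parts and a check of the feet just above the sockets.

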